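Set the sprung sample carriage of a tube reader on its stop pin

TASK

Two identical tube readers stand side by side; one carriage already sits latched at mid position, the other is still sprung out at the front. With the fingertips push the upright grey plate of the carriage that is out all the way in to its end stop, then let it go so that it springs back and latches on its stop pin at mid position. Leave the stop pins, the other reader, and the cup and vials standing beside them undisturbed.

Things in the scene. Friction and masses are not known exactly. Their poses are not given: they have to be found in the camera images.
- reader_1: The reader whose carriage is out at the start (on the left or on the right): a fixed bench device 204 mm long (x), 104 wide (y), 59 high. Origin: centre of its underside; +x is the way the carriage is pushed in, roughly away from the robot; z up. A white tunnel covers x = 29 to 101 mm; in front of it is an open channel between 26 mm high side rails on a base 12 mm high, from x = -102 mm.
- reader_2: The other reader, of the same build and the same axes, whose carriage starts latched at mid position; to be left alone.
- carriage_1 (a joint): Carriage of reader_1, m along the reader's +x: 0 out at the front, 0.055 at the end stop. A spring pushes it out with 2.4 N at 0, 5.7 N at the end stop (damping 12 N per m/s). Its tooth lifts the stop pin on the way in (up to 2 N more) and passes it at about 0.031; let go beyond that, it springs back and is caught at about 0.030 (latched); let go earlier, it returns to 0.
- carriage_2 (a joint): Carriage of reader_2, same scale; latched at about 0.030 at the start and to stay so.
- push_1 (a point): Point on the front face (towards the reader's -x) of carriage_1's push plate, 42 mm above the worktop, midway across; moves with the carriage. The plate is upright grey plastic, 50 mm wide (y), 6 thick, its top 64 mm above the worktop. In front of it stands nothing but the 12 mm high base and the 26 mm rails at each side; behind it a sample tube is clipped fast to the carriage, up to 37 mm high.
- pin_1: Stop pin of reader_1: 7 mm steel pin with a 13 mm black head, sprung down in a steel bracket at x = 12 mm, y = 34 mm of the reader. Origin at its lower tip, 22 mm above the worktop; head's top at 54 mm (64 when lifted). The carriage lifts it and it drops by itself; not to be touched.
- pin_2: Stop pin of reader_2, likewise; not to be touched.
- cup: Loose specimen cup with red lid, 58 mm across, 59 mm high, standing upright to the left of the readers; origin at the centre of its underside; not to be disturbed.
- vial: Loose small vial with blue cap, 25 mm across, 49 mm high, standing between the readers; origin at the centre of its underside; not to be disturbed.
- vial_b: Loose small vial with green cap, 25 mm across, 49 mm high, standing to the right of the readers; origin at the centre of its underside; not to be disturbed.
Things that resemble listed ones, but are neither listed nor needed, are in the scene too. Leave any brown look-alike of the reader_1 alone.

How it is judged:
By the outcome, as a careful person would: the job done as asked, in the order asked, and still so for the second after the job is handed in, with the robot touching nothing.
It also fails if it takes over 38 s, if anything falls off the work surface, if the arm or the gripper's body presses on something with over 40 N, if the wrist force passes 120 N, or if a joint passes its speed limit or range.

ROBOT

A 6-joint arm with a two-finger parallel gripper is mounted at the origin on a cart in front of the work surface, level with it; the furniture and walls round the work are solid. World frame = base frame: x ahead of the robot, y to its left, z up, the work surface at z = 0. Lengths are in mm, angles in rad, forces in N, time in s.
With the tool pointing down it reaches from about 400 to 825 mm from the base axis. Payload 7 kg.
Tool frame: the origin (TCP) lies at the very end of the fingers, on their centre line; the grasp point (between the pads) lies 19 mm behind it; z points along the fingers, y is the direction in which the jaws open and shut (so a half turn about z gives the same grasp; the last joint's range is limited). The gripper opens to 88 mm and grips with 3 to 60 N. Pads are 19 mm wide; open, the fingers measure 130 mm over their backs; the gripper's body (78 mm by 193 mm) begins 47 mm behind the grasp point.
Start: joints at [-0.956, 0.359, 0.012, 0, -1.224, -0.288], TCP at [216.657, -639.261, 226.561] pointing down, gripper open.
Joint ranges: [-3.07, 3.07], [-1.43, 2.12], [-1.02, 1.25], [-3.03, 1.67], [-3.05, -0], [-3.03, 3.03]. Speed limits (rad/s): [2.39, 2.39, 3.01, 3.14, 3.14, 3.14].

INTERFACE

Orientations are given as a unit quaternion [x, y, z, w].
In Python, from plant import bot gives the robot as it stands. Calls block until the motion is done:
- bot.move_ptp(position, orientation): joint-space move of the TCP to a pose.
- bot.line_to(position, velocity=150, ori=None): straight line of the TCP; ori=None keeps the orientation; velocity is the mean speed in mm/s.
- bot.move_joints(angles): joint-space move.
- bot.move_gripper(opening, force=None): finger opening in mm; force is the grip in N (None keeps the last); returns when the fingers have stopped.
- bot.pause(seconds).
- bot.solve_ik(position, orientation): joint angles nearest the present ones, or None.
- bot.read_state(): the state.
- bot.camera(name): name is "scene" or "side" or "wrist"; returns the picture (400x640x3 uint8, red, green, blue); there is no depth.
- bot.get_calibration(name): a dict with "fx", "fy", "cx", "cy" (pixels), "distortion" ([k1, k2, p1, p2, k3] as OpenCV has them; the pictures are not rectified), "view" (4x4, takes a point from world to camera coordinates); the wrist camera has in their place "T_tool_cam" (4x4, takes a point from camera to tool coordinates, whose origin is the TCP and whose axes are the flange's). Camera axes: x right, y up, looking along -z (the intrinsics and any distortion apply to the point x, -y, -z); pixel columns grow to the right and rows downward; lengths in mm; the calibration is good to about 2 mm. A picture is of the moment at which its call begins: read the wrist's pose just before it. get_calibration takes no time and is no camera call.
A pose or a line that the arm cannot do raises bot.Unreachable and nothing moves.
- bot.close_job(): hands the job in, once; it reports no verdict.
The state is a dict: "t": time; "joint_pos": joint angles; "qvel": joint speeds; "tau": joint torques, N m; "tcp_pos": TCP position; "eef_rot": TCP orientation; "contact_force": force on the tool from outside, world axes, zero at the start; "moment": the same for the moment, N m; "width": finger opening in mm.
Only numpy, scipy, OpenCV 4.12 (cv2) and the standard library are available. Lean on these libraries where they do the work, as an engineer would, in place of code of your own. Each camera call takes 0.05 s, during which the arm holds its last target.

## Working session

There is one attempt and no reset: what is moved stays moved. The work goes in short steps, each a Python script; the robot and the scene stay as the last script left them, time stands still between calls to the robot, and variables do not carry over. Pictures are saved under pics/ and viewed, and the job is handed in when it is done.

```bash
mkdir -p pics; ls; python3 - <<'E'
from plant import bot
import cv2
for n in ["scene","side"]:
    cv2.imwrite(f"pics/{n}0.png",bot.camera(n)[:,:,::-1])
    c=bot.get_calibration(n);print(n,c)
print(bot.get_calibration("wrist"))
s=bot.read_state();print(s["t"],s["tcp_pos"],s["eef_rot"],s["width"])
E
```

```text
pics
scene {'fx': 453.98429800100934, 'fy': 453.98429800100934, 'cx': 319.23217709902593, 'cy': 202.9349732907544, 'distortion': array([-0.12800346,  0.        ,  0.        ,  0.        ,  0.        ]), 'view': array([[-7.71106233e-01, -6.36592200e-01,  1.20643466e-02,
         3.54838219e+02],
       [ 2.64542946e-01, -3.03091563e-01,  9.15506709e-01,
        -2.12185103e+02],
       [-5.79147828e-01,  7.09144468e-01,  4.02121769e-01,
        -1.08515792e+03],
       [ 0.00000000e+00,  0.00000000e+00,  0.00000000e+00,
         1.00000000e+00]])}
side {'fx': 379.52710924406597, 'fy': 379.52710924406597, 'cx': 317.0034825448152, 'cy': 192.5288370131874, 'distortion': array([-0.06444601,  0.        ,  0.        ,  0.        ,  0.        ]), 'view': array([[-9.92894988e-01, -1.16994781e-01, -2.17201315e-02,
         5.25741350e+02],
       [ 5.51776076e-02, -6.14393184e-01,  7.87068261e-01,
        -9.51026052e+01],
       [-1.05427580e-01,  7.80277666e-01,  6.16483405e-01,
        -1.21302974e+03],
       [ 0.00000000e+00,  0.00000000e+00,  0.00000000e+00,
         1.00000000e+00]])}
{'fx': 304.57233130158306, 'fy': 304.57233130158306, 'cx': 314.70353268081004, 'cy': 199.22688067069456, 'distortion': array([-0.05963667,  0.        ,  0.        ,  0.        ,  0.        ]), 'T_tool_cam': array([[ 4.09788390e-04,  9.64488198e-01,  2.64125628e-01,
         7.09933516e+01],
       [ 9.99999900e-01, -4.43122900e-04,  6.66291207e-05,
         9.07401941e-01],
       [ 1.81303115e-04,  2.64125574e-01, -9.64488283e-01,
        -1.58449089e+02],
       [ 0.00000000e+00,  0.00000000e+00,  0.00000000e+00,
         1.00000000e+00]])}
0.1 [ 216.53488122 -638.89826196  225.71592815] [-1.62619160e-01  9.86688646e-01  7.01362215e-04 -1.79042016e-04] 87.75496569452751
```

View pics/scene0.png

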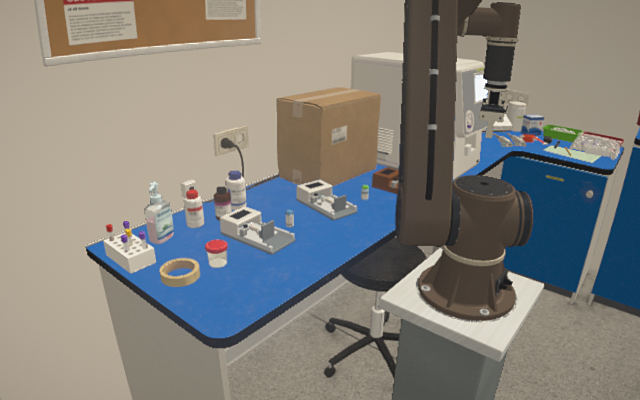

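View pics/side0.png

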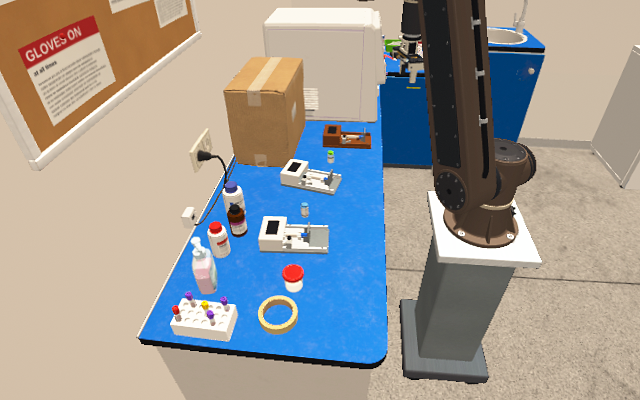

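The scene picture shows the left reader at about (257,230), the right one at (327,198), and a brown look-alike at (385,178). I'll enlarge it to see which carriage is out.

```bash
python3 - <<'E'
import cv2,numpy as np
a=cv2.imread("pics/scene0.png");b=cv2.imread("pics/side0.png")
A=cv2.resize(a[200:255,212:302],(800,489),interpolation=cv2.INTER_CUBIC)
cv2.imwrite("pics/c1.png",A)
A=cv2.resize(a[170:225,285,None].squeeze() if 0 else a[170:225,285:375],(800,489),interpolation=cv2.INTER_CUBIC)
cv2.imwrite("pics/c2.png",A)
A=cv2.resize(b[145:260,250:350],(522,600),interpolation=cv2.INTER_CUBIC)
cv2.imwrite("pics/c3.png",A)
E
```

```text
(no output)
```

View pics/c1.png

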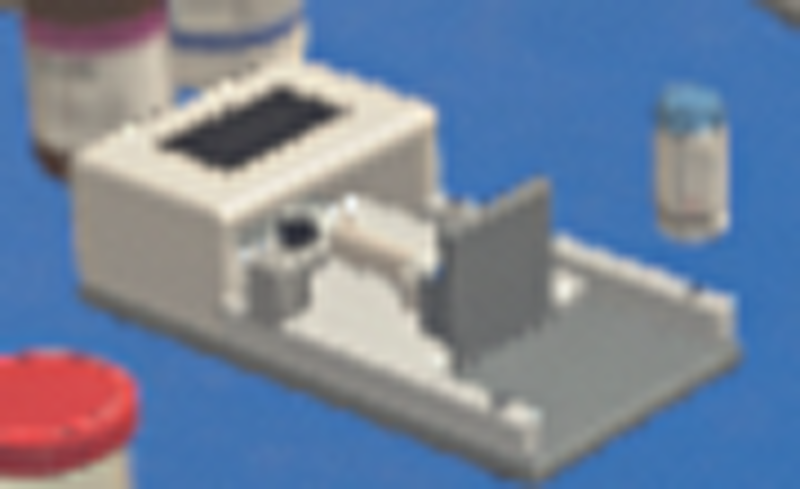

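View pics/c2.png

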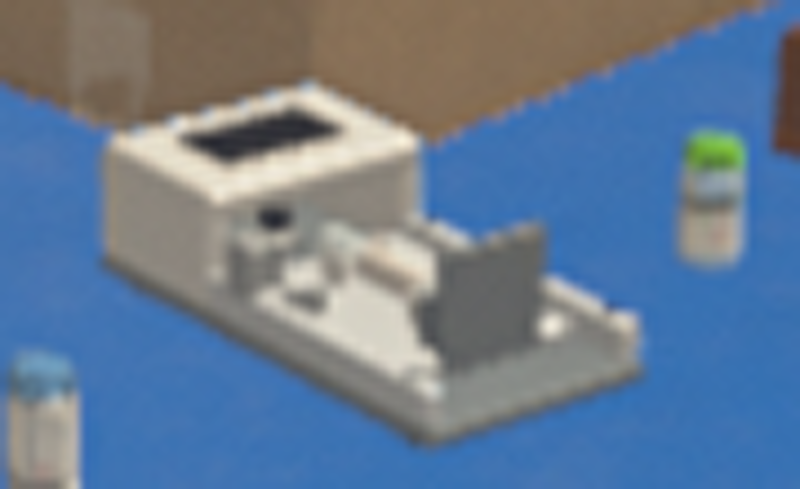

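View pics/c3.png

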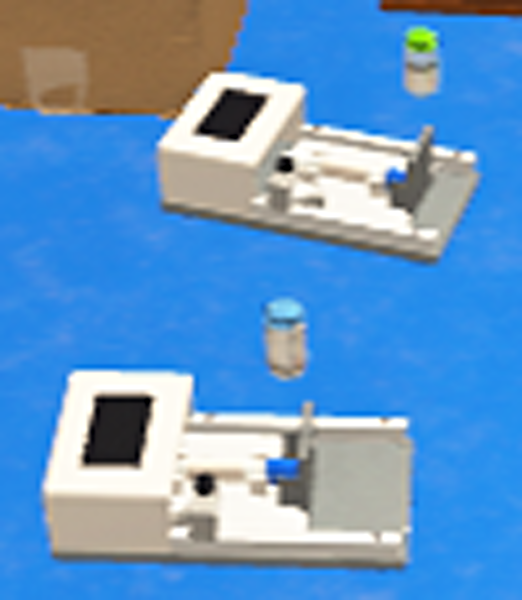

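The right reader's carriage is out: its plate is near the front edge. I'll fit that reader's pose from corners in both views.

```bash
cat > h.py <<'E'
import numpy as np,cv2
from scipy.optimize import least_squares
def proj(P,view,c):
    p=(view@np.c_[P,np.ones(len(P))].T).T[:,:3]*[1,-1,-1]
    K=np.array([[c["fx"],0,c["cx"]],[0,c["fy"],c["cy"]],[0,0,1]])
    return cv2.projectPoints(p,np.zeros(3),np.zeros(3),K,np.array(c["distortion"]))[0][:,0]
def place(p,L):
    x,y,a=p;c,s=np.cos(a),np.sin(a);L=np.asarray(L,float)
    return np.c_[x+c*L[:,0]-s*L[:,1],y+s*L[:,0]+c*L[:,1],L[:,2]]
E
python3 - <<'E'
from plant import bot
from h import *
L=np.array([[-102,52,0],[-102,-52,0],[102,52,0],[29,52,59],[29,-52,59],[101,52,59],[101,-52,59]])
A=np.array([[430,443],[640,375],[103,263],[215,203],[418,145],[108,143],[312,85]])/8.889+[285,170]-.45
B=np.array([[437,260],[474,190],[163,210],[262,160],[305,90],[165,145],[212,73]])/5.22+[250,145]-.4
cs=[bot.get_calibration(n) for n in("scene","side")]
def f(p,w=0): return np.r_[tuple((proj(place(p,L),c["view"],c)-o).ravel() for c,o in zip(cs,(A,B)))]
r=least_squares(f,[700,-150,0],loss="soft_l1");print(r.x,np.round(f(r.x).reshape(2,-1,2),1))
E
```

```text
[ 5.68965466e+02 -1.65664526e+02 -2.13717756e-01] [[[ 0.2  1.6]
  [ 0.9  0.9]
  [-0.6  1.2]
  [-0.6 -1.4]
  [ 0.8 -1.7]
  [-1.2 -1. ]
  [-0.2 -0.9]]

 [[ 0.7  1.3]
  [ 1.7 -1.9]
  [-0.1  0.5]
  [-1.4  0.4]
  [ 0.5 -1.7]
  [-1.6 -0.1]
  [ 0.4 -1.5]]]
```

```bash
cat >> h.py <<'E'
def quat(a): return [-np.sin(a/2),np.cos(a/2),0.,0.]
E
python3 - <<'E'
from plant import bot
from h import *
s=bot.read_state();q=s["eef_rot"];p=np.array(s["tcp_pos"])
bot.line_to([154,-455,240],velocity=250)
P=[568.97,-165.66,-.2137]
bot.move_gripper(0,20)
t=place(P,[[-90,0,230]])[0]
print(t,np.linalg.norm(t[:2]))
bot.move_ptp(t,quat(P[2]))
bot.pause(.2)
s=bot.read_state();print(s["t"],s["tcp_pos"],s["eef_rot"],s["width"],s["joint_pos"],s["contact_force"])
np.save("w1.npy",np.r_[s["tcp_pos"],s["eef_rot"]])
cv2.imwrite("pics/w1.png",bot.camera("wrist")[:,:,::-1])
E
```

```text
[ 481.01723718 -146.57305388  230.        ] 502.85310239427736
4.3083 [ 480.74163514 -147.26006613  230.05641719] [ 1.07158851e-01  9.94241912e-01 -1.49954573e-05  3.06745784e-05] 0.24974952025434857 [ 9.41777335e-02  7.02610360e-02 -3.53968042e-01  4.57184783e-05
 -1.14651315e+00 -1.87972288e+00] [0.04840295 0.17393027 0.45624966]
```

View pics/w1.png

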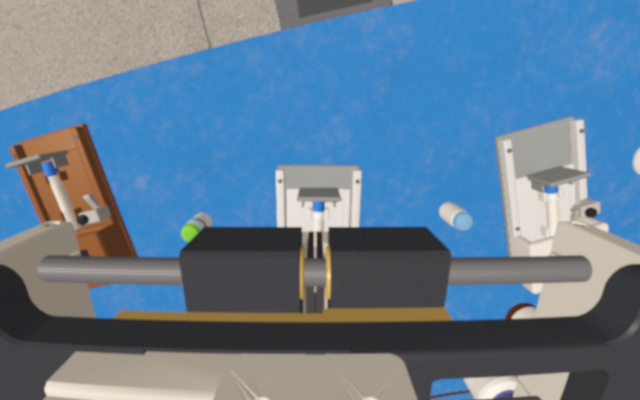

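```bash
python3 - <<'E'
import cv2
a=cv2.imread("pics/w1.png")
cv2.imwrite("pics/c4.png",cv2.resize(a[155:235,265:375],(770,560),interpolation=cv2.INTER_CUBIC))
E
```

```text
(no output)
```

View pics/c4.png

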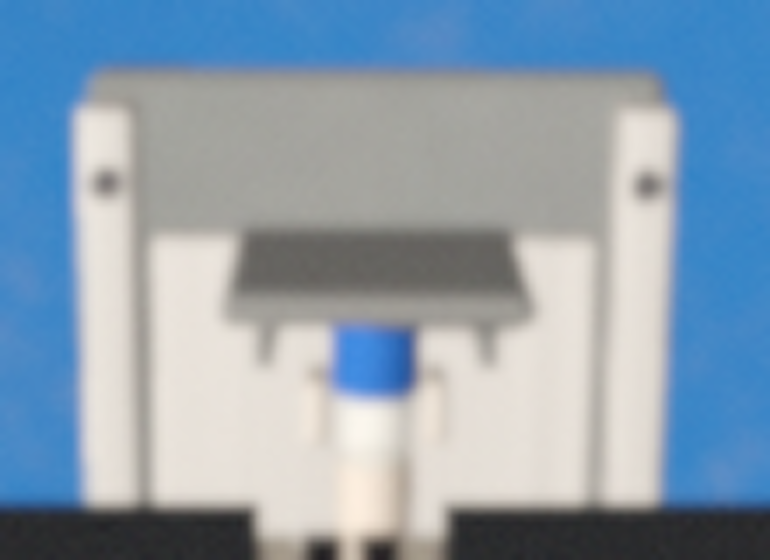

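```bash
cat > fit.py <<'E'
from plant import bot
from h import *
from scipy.spatial.transform import Rotation as R
w=np.load("w1.npy");T=np.eye(4);T[:3,:3]=R.from_quat(w[3:]).as_matrix();T[:3,3]=w[:3]
c=bot.get_calibration("wrist");V=np.linalg.inv(T@c["T_tool_cam"])
O=np.array([[86,73],[664,76],[236,298],[524,298],[226,318],[533,318],[244,230],[512,230]])/7+[265,155]-.43
def f(p):
    u=p[3];L=[[-102,-52,12],[-102,52,12],[u,-25,64],[u,25,64],[u+6,-25,64],[u+6,25,64]]
    return (proj(place(p[:3],L),V,c)-O[:6]).ravel()
r=least_squares(f,[569,-166,-.21,-70]);print(r.x,np.round(r.fun.reshape(-1,2),1))
print(place(r.x[:3],[[r.x[3],0,42]]))
E
python3 fit.py
```

```text
[ 5.69545633e+02 -1.61382111e+02 -2.16154825e-01 -7.60356305e+01] [[-0.3  0.1]
 [ 0.6 -0.1]
 [-2.2 -1.2]
 [ 2.  -1.1]
 [-0.7  1.2]
 [ 0.6  1.3]]
[[ 495.27940019 -145.07432944   42.        ]]
```

```bash
python3 - <<'E'
from plant import bot
from h import *
P=[569.4,-162.3,-.2155];d=np.array([np.cos(P[2]),np.sin(P[2]),0])
g=lambda x,z=35:place(P,[[x,0,z]])[0]
bot.move_ptp(g(-125,120),quat(P[2]))
bot.line_to(g(-125),velocity=120)
bot.pause(.2)
f0=np.array(bot.read_state()["contact_force"]);print(f0)
bot.line_to(g(-100),velocity=60)
x=-100
while x<-24:
    x+=4 if x<-40 else 1.5
    bot.line_to(g(x),velocity=40)
    s=bot.read_state();f=np.array(s["contact_force"])-f0
    tp=(np.array(s["tcp_pos"])-g(0,0))@d
    print(x,round(tp,1),np.round(f,1),round(f@d,1),round(s["t"],2))
    if f@d<-18 : break
E
```

```text
[-0.14157936  0.2830806   0.76094976]
-96 -95.9 [ 0.   0.1 -0.7] 0.0 6.77
-92 -91.7 [ 0.   0.  -0.9] 0.0 7.02
-88 -87.7 [ 0.1  0.7 -0.3] -0.1 7.27
-84 -84.5 [-2.4 -1.5  0.5] -2.1 7.52
-80 -80.4 [-2.3 -0.5 -0.7] -2.2 7.77
-76 -76.4 [-3.1 -1.5 -0.6] -2.7 8.02
-72 -72.3 [-3.8 -1.  -1.8] -3.5 8.27
-68 -68.2 [-3.4 -1.4 -1.6] -3.1 8.52
-64 -64.3 [-3.9 -1.  -2.5] -3.6 8.77
-60 -58.5 [ 0.8  0.1 -0.8] 0.7 9.02
-56 -55.9 [-3.6  2.3  1.7] -4.0 9.27
-52 -52.2 [-3.7  1.3  2.1] -3.9 9.52
-48 -48.4 [-4.3  2.3  1.2] -4.7 9.77
-44 -44.4 [-4.3  1.1  0.3] -4.4 10.02
-40 -40.4 [-4.6  0.7  0.9] -4.7 10.27
-38.5 -39.0 [-5.7  0.7  0.7] -5.7 10.52
-37.0 -37.4 [-4.6  0.5  1.1] -4.6 10.77
-35.5 -36.0 [-5.4  1.2  0.5] -5.6 11.02
-34.0 -34.5 [-5.2  0.4  0.6] -5.2 11.27
-32.5 -33.0 [-5.9  1.3  0.4] -6.1 11.52
-31.0 -31.5 [-5.4  0.3 -0.2] -5.4 11.77
-29.5 -30.9 [-8.2  2.4  2.6] -8.5 12.02
-28.0 -30.9 [-12.4   4.    7.2] -13.0 12.27
-26.5 -30.9 [-16.6   6.8  11.7] -17.7 12.52
-25.0 -30.8 [-20.3   8.5  14.3] -21.6 12.77
```

The force profile matches the description: contact at -85.5, the tooth passing the pin around -60, and a hard stop at -30.9, which is about 55 mm of travel. Now I'll let go.

```bash
python3 - <<'E'
from plant import bot
from h import *
P=[569.4,-162.3,-.2155]
g=lambda x,z=35:place(P,[[x,0,z]])[0]
bot.line_to(g(-70),velocity=100)
print(bot.read_state()["contact_force"])
bot.line_to(g(-125),velocity=120)
bot.line_to(g(-125,230),velocity=150)
bot.pause(.3)
s=bot.read_state();print(s["t"],s["contact_force"])
np.save("w2.npy",np.r_[s["tcp_pos"],s["eef_rot"]])
a=bot.camera("wrist")[:,:,::-1];cv2.imwrite("pics/w2.png",a)
a=bot.camera("side")[:,:,::-1];cv2.imwrite("pics/side2.png",a)
cv2.imwrite("pics/s2c.png",cv2.resize(a[130:320,220:390],(537,600),interpolation=cv2.INTER_CUBIC))
E
```

```text
[ 0.45871571 -0.98331974 -0.02333525]
15.725 [-0.4368926  -0.05894995 -0.09325598]
```

View pics/w2.png

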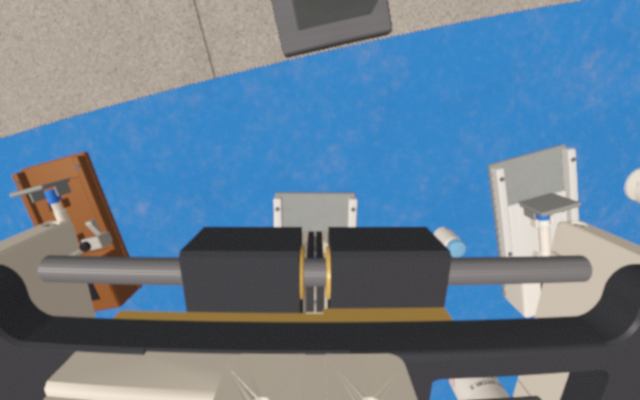

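View pics/s2c.png

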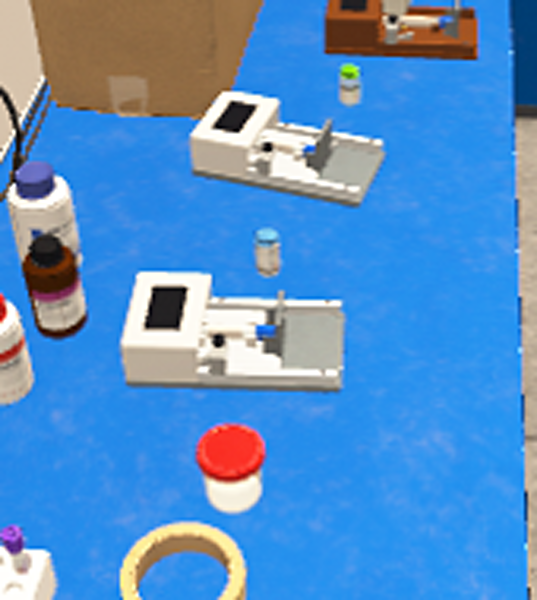

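The right carriage's plate, at about (322,145) in the enlarged side crop, now sits mid-channel like the left reader's. Both pins are down, and the cup and vials are standing where they were. The robot is clear, so I'm handing in.

```bash
python3 - <<'E'
from plant import bot
bot.pause(.3);bot.close_job()
E
```

```text
the job is handed in; nothing more can be done
```

The right-hand reader's carriage was the one that was out. I pushed its plate all the way in with the closed fingertips, let it go, and it sprang back and latched at mid position. I handed the job in at about 16 s.

- **Push:** The fingers met the plate about where expected. The pushing force dropped briefly as the tooth passed the pin, and the carriage stopped hard after about 55 mm. I let go at about 22 N along the push direction.
- **After release:** The force on the tool was about zero. The side picture shows the plate mid-channel, matching the other reader. Both pins were down, and the other reader, cup and vials looked undisturbed.
- **Checks that disagreed or fell short:**
  - The side and scene cameras put the reader about 4 mm further right than the wrist camera. I used a value in between, which the 50 mm wide plate easily allowed.
  - The wrist-camera fit of the plate's top edge was off by about 2 pixels.
  - In the last wrist picture the gripper hid the plate, so the latched position was only judged by eye from the side picture.

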